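Rub down the glued moulding on an art panel

ROBOT

A 6-joint arm with a two-finger parallel gripper is mounted at the origin on the work surface. World frame = base frame: x ahead of the robot, y to its left, z up, the work surface at z = 0. Lengths are in m, angles in rad, forces in N, time in s.
With the tool pointing down it reaches from about 0.35 to 0.775 m from the base axis. Payload 5.5 kg.
Tool frame: the origin (TCP) lies between the finger pads; the fingertips stand 17 mm ahead of it and the grasp point (between the pads) lies 2 mm behind it (env.finger_overhang is the distance from the TCP to the fingertips, in m); z points along the fingers, y is the direction in which the jaws open and shut (so a half turn about z gives the same grasp; the last joint's range is limited). The gripper opens to 85 mm and grips with 20 to 120 N. Pads are 22 mm wide; open, the fingers measure 114 mm over their backs; the gripper's body (76 mm by 85 mm) begins 54 mm behind the grasp point. The pads swing forward as they close: fully open they stand 13 mm farther back than shut.
Start: joints at [-1.369, 0.313, 0.046, 1.304, 0, 1.431], TCP at [0.193, -0.542, 0.248] pointing down, gripper open.
Joint ranges: [-2.76, 2.76], [-0.86, 1.69], [-1.03, 1.26], [-2.2, 2.34], [-1.47, 1.5], [-3.14, 3.14]. Speed limits (rad/s): [2.57, 2.57, 3.14, 3.14, 3.14, 3.14].

INTERFACE

Orientations are given as a unit quaternion [w, x, y, z].
In Python, from workcell import env gives the robot as it stands. The module is installed in compiled form; this text tells all that it offers.
- The arm moves only by the tool arm_command, never from a script. Its argument "moves" is a list of rows, each a list of 5 numbers: the closure, from 0 (fully open) to 1 (shut), then the shift along the tool's x, y, z in mm, then the turn about the tool's z in rad. In form: [[fingers, dx, dy, dz, turn], ...]. A call has 1 to 12 rows; each row is the pose to reach, as a shift and turn from the pose commanded when the call began, along the tool's axes at that moment; what a row does not reach only later rows make up. A row lasts 1/10 s, in which the tool goes at most 50 mm and 8.59 degrees, less where a joint would pass 70% of its speed; a pose out of reach is approached as far as the arm can. A call with a gripper value outside its range is refused whole. The fingers move at their own pace and stop on an object; "squeeze" is the grip in N (left out, the last holds). Time passes only in rows, so rows that repeat a pose let the fingers close. It gives the time, the measured TCP pose, the force and the opening at its end, in the units of the state.
- env.get_state(): the state, without advancing time (a new reading comes with each control period).
- env.read_camera(name): name is "side" or "top"; returns (picture, depth): 480x640x3 uint8, blue, green, red; 480x640 float32, m along the optical axis (not along the pixel's ray), 0 where there is no reading.
- env.get_calibration(name): a dict with "fx", "fy", "cx", "cy" (pixels), "k1" (the pictures are not rectified: a ray, as slopes to the right and down, at radius r is drawn at 1 + k1 r^2 times it, then the intrinsics apply), "pose" (4x4, takes a point from camera to world coordinates). Camera axes: x right, y down, z forward; pixel columns grow to the right and rows downward; lengths in m; the calibration is good to about 2 mm. A picture is of the moment at which its call begins. get_calibration takes no time and is no camera call.
- env.hand_in(): hands the job in, once; it reports no verdict.
The state is a dict: "clock": time; "joint_pos": joint angles; "qvel": joint speeds; "tau": joint torques, N m; "tcp_pos": TCP position; "orientation": TCP orientation; "wrist_force": force on the tool from outside, world axes, zero at the start; "ft_torque": the same for the moment, N m; "finger_gap": finger opening in m.
Only numpy, scipy, OpenCV 4.12 (cv2) and the standard library are available. Lean on these libraries where they do the work, as an engineer would, in place of code of your own. Each camera call takes 0.05 s, during which the arm holds its last target. There are 200 camera calls.

TASK

The L-shaped wooden moulding has just been glued along two edges of the plywood panel. With the fingers closed, run the fingertips along it with light pressure so that the glue takes: begin at the free end of the long leg, go round the corner and on to the free end of the short leg, then take the hand away. Press gently, do not pick the panel up, and leave the bottle, the pot and the sanding block where they stand.

Things in the scene. Friction and masses are not known exactly. Their poses are not given: they have to be found in the camera images.
- panel: Loose plywood panel, 200 x 150 x 9 mm, 0.25 kg, flat on the sprung pad, underside 40 mm above the table. Origin: centre of its underside; x along the 200 mm side, z up. A darker L-shaped moulding, 20 mm wide, 8 mm high (top 57 mm above the table), is glued on it: long leg along the whole +y edge (centre line y = +65 mm), short leg along the whole +x edge (x = +90 mm), meeting at the +x +y corner.
- strip_start (a point): Point on the moulding's top, on its centre line, 10 mm from the free end of the long leg (panel x = -90, y = +65 mm).
- strip_corner (a point): Point on the moulding's top where the centre lines of the two legs cross (panel x = +90, y = +65 mm).
- strip_end (a point): Point on the moulding's top, on its centre line, 10 mm from the free end of the short leg (panel x = +90, y = -65 mm).
- bed: Fixed wooden gluing bed, 250 x 200 mm, 14 mm thick, on the table. On it a grey foam block and an aluminium pad, 224 x 174 mm, which carries the panel inside a rim that rises 5 mm above the panel's underside (45 mm above the table). Origin: centre of its underside; axes as the panel's. It may be turned any way round.
- pad (a joint): How far the sprung pad under the panel is pressed down, in m: 0 at rest, 0.012 at its stop. It sinks level, wherever it is pressed: it begins to give at about 1 to 2 N on the panel, then takes 0.7 N more for each mm, and comes back up by itself. 3 to 6 mm down is a light pressure.
- glue_bottle: Loose small white glue bottle, 44 mm diameter, 80 mm high, standing near one short side of the bed. Origin: centre of its underside. To be left alone.
- paint_pot: Loose blue paint pot, 56 mm diameter, 62 mm high, standing near one long side of the bed. Origin: centre of its underside. To be left alone.
- sanding_block: Loose cork sanding block, 70 x 40 x 28 mm, lying near the bed's other short side. Origin: centre of its underside. To be left alone.
There are look-alikes about, which are no part of the job. Several things have the shape of the panel; the one meant has the colours described above.

How it is judged:
By the outcome, as a careful person would: the job done as asked, in the order asked, and still so for the second after the job is handed in, with the robot touching nothing.
It also fails if it takes over 48 s, if anything falls off the work surface, if the arm or the gripper's body presses on something with over 40 N, if the wrist force passes 120 N, or if a joint passes its speed limit or range.

## Working session

There is one attempt and no reset: what is moved stays moved. The work goes in short steps, Python scripts to look and compute and a tool call to move; the robot and the scene stay as the last step left them, time stands still between calls to the robot, and variables do not carry over. Pictures are saved under pics/ and viewed, about 8 in all and at most 12, crops included, and the job is handed in when it is done.

Besides the shell and the picture viewer there is one more tool, called after "Emit:" as name([rows], argument=value, ...), one row to a line, values as JSON. arm_command: Moves the arm, as the interface text tells. Its arguments: {"type":"object","properties":{"moves":{"type":"array","items":{"type":"array","items":{"type":"number"}}},"squeeze":{"type":"number"}},"required":["moves"]}

```bash
mkdir -p pics; python3 - <<'E'
from workcell import env
import cv2,numpy as np
s=env.get_state();print(s['clock'],s['tcp_pos'],s['orientation'],s['wrist_force'],s['finger_gap'],env.finger_overhang)
for n in('top','side'):
    p,d=env.read_camera(n);cv2.imwrite(f'pics/{n}0.png',p);np.save(f'{n}0.npy',d);print(n,env.get_calibration(n))
E
```

```text
0.0 [ 0.19263723 -0.54125617  0.24740919] [-9.17006752e-04  9.85432735e-01  1.70063176e-01 -1.48172981e-05] [ 0.60992683 -0.51848416  0.24160238] 0.08585109118336362 0.017
top {'fx': 538.7648379178288, 'fy': 538.7648379178288, 'cx': 313.506407492952, 'cy': 248.21328472945157, 'k1': -0.10034106230845073, 'pose': array([[ 0.00465656, -0.99582063,  0.09121184,  0.4586708 ],
       [-0.99995187, -0.00542466, -0.00817498, -0.02601577],
       [ 0.00863561, -0.09116938, -0.99579796,  1.28153774],
       [ 0.        ,  0.        ,  0.        ,  1.        ]])}
side {'fx': 581.6079402672485, 'fy': 581.6079402672485, 'cx': 320.6847610684161, 'cy': 242.09550075344418, 'k1': -0.008820889050656963, 'pose': array([[-0.92588712, -0.21211851,  0.31263203,  0.20901872],
       [-0.37774966,  0.53332027, -0.75688485,  0.78803773],
       [-0.00618371, -0.81888658, -0.57392206,  0.68840575],
       [ 0.        ,  0.        ,  0.        ,  1.        ]])}
```

View pics/top0.png

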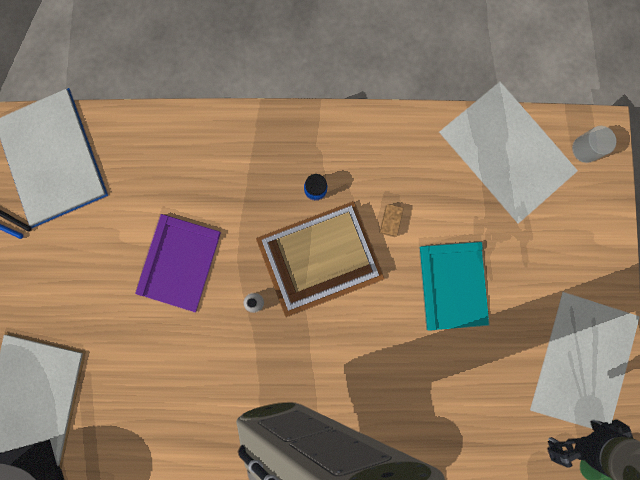

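View pics/side0.png

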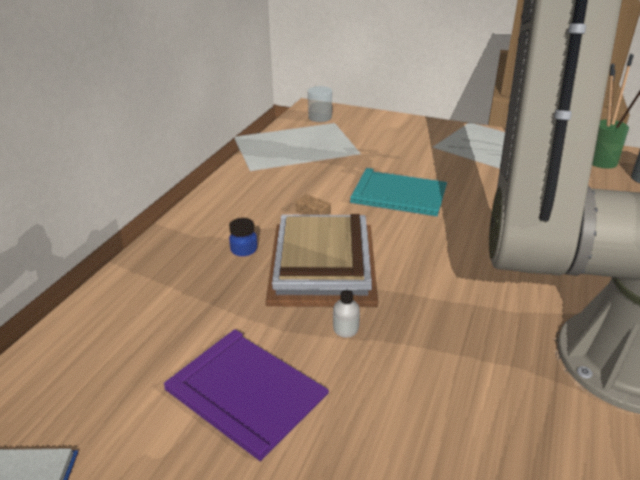

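The top view shows the panel with the dark L at about (322,257). The corner is at the lower left (~292,295), the long leg runs along the image bottom and the short leg along the left. Look-alikes are the purple panel (180,262), the teal panel (455,285) and the grey books and papers (50,155), (508,150). I choose the plywood one in the aluminium rim. A close crop will check this while I measure.

```bash
cat > h.py <<'E'
import numpy as np,cv2
from workcell import env
def ray(n,uv,z):
    c=env.get_calibration(n);K=np.array([[c['fx'],0,c['cx']],[0,c['fy'],c['cy']],[0,0,1.]])
    p=cv2.undistortPoints(np.float64(uv).reshape(-1,1,2),K,np.array([c['k1'],0,0,0,0]))[:,0]
    P=c['pose'];d=np.c_[p,np.ones(len(p))]@P[:3,:3].T;o=P[:3,3]
    return o+d*((z-o[2])/d[:,2])[:,None]
E
python3 - <<'E'
from h import *
p=cv2.imread('pics/top0.png');d=np.load('top0.npy')
c=p[190:330,235:405];hsv=cv2.cvtColor(c,cv2.COLOR_BGR2HSV)
for u,v in[(335,245),(300,290),(340,287),(278,255),(270,250),(262,245),(320,297),(375,275)]:print((u,v),cv2.cvtColor(p,cv2.COLOR_BGR2HSV)[v,u],round(float(d[v,u]),3))
cv2.imwrite('pics/crop.png',cv2.resize(c,None,fx=4,fy=4,interpolation=cv2.INTER_CUBIC))
E
```

```text
(335, 245) [ 18 106 174] 1.24
(300, 290) [ 19 105 141] 1.23
(340, 287) [108  18 180] 1.234
(278, 255) [ 11 173  59] 1.229
(270, 250) [110   8  91] 1.245
(262, 245) [ 14 175 108] 1.273
(320, 297) [113  15 157] 1.231
(375, 275) [114  21 184] 1.24
```

View pics/crop.png

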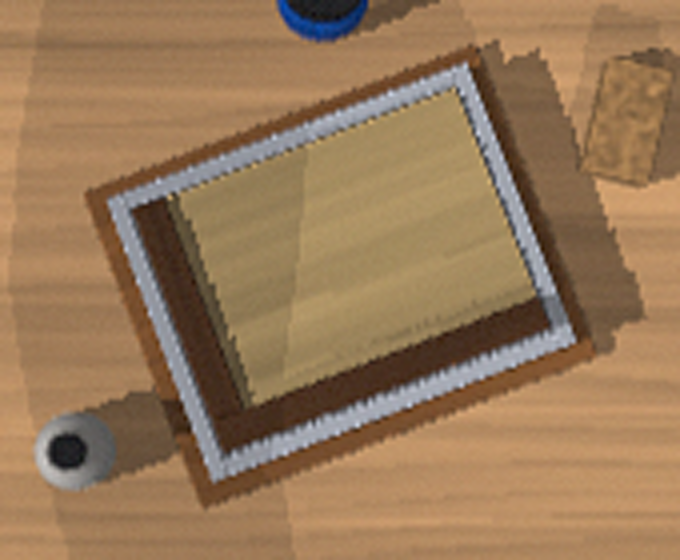

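```bash
python3 - <<'E'
from h import *
p=cv2.imread('pics/top0.png');hsv=cv2.cvtColor(p,cv2.COLOR_BGR2HSV)
poly=np.zeros(p.shape[:2],np.uint8)
cv2.fillPoly(poly,[np.int32(np.float32([[122,204],[460,75],[568,330],[216,468]])/4+[235,190])],255)
m=((hsv[...,0]<17)&(hsv[...,1]>125)&(hsv[...,2]<115)&(poly>0)).astype(np.uint8)*255
n,l,st,_=cv2.connectedComponentsWithStats(m);m=(l==1+np.argmax(st[1:,4]))
v,u=np.nonzero(m);w=ray('top',np.c_[u,v],.057)[:,:2]*1000
r=cv2.minAreaRect(w.astype(np.float32));print(st[1:,4].max(),r,cv2.boxPoints(r).round(1).tolist())
w2=ray('top',[[262,242]],.057)
# second: whole panel (wood) mask
m2=((hsv[...,1]>70)&(poly>0)).astype(np.uint8);v,u=np.nonzero(m2)
r=cv2.minAreaRect((ray('top',np.c_[u,v],.053)[:,:2]*1000).astype(np.float32));print(r,cv2.boxPoints(r).round(1).tolist())
o=p[190:330,235:405].copy();o[m[190:330,235:405]]=(0,255,0);cv2.imwrite('pics/mask.png',cv2.resize(o,None,fx=4,fy=4))
# pad rim, z=.045
m3=((hsv[...,1]<50)).astype(np.uint8);n,l,st,_=cv2.connectedComponentsWithStats(m3);k=np.argmax(np.bincount(l[poly>0])[1:])+1
v,u=np.nonzero(l==k);r=cv2.minAreaRect((ray('top',np.c_[u,v],.045)[:,:2]*1000).astype(np.float32));print('rim',r)
# depth heights
d=np.load('top0.npy');c=env.get_calibration('top')
for q in[(285,268),(278,250),(330,282),(355,273)]:
    P=c['pose'];a=ray('top',[q],0)[0]-P[:3,3];print(q,P[:3,3]+a*d[q[1],q[0]]/(a@P[:3,2]))
# neighbours
E
```

```text
1053 ((551.5018310546875, -50.50115966796875), (146.1385498046875, 197.39663696289062), 21.032270431518555) [[447.8999938964844, 15.399999618530273], [518.7000122070312, -168.8000030517578], [655.0999755859375, -116.4000015258789], [584.2999877929688, 67.80000305175781]]
((551.96240234375, -50.296661376953125), (148.5714111328125, 199.01451110839844), 21.253618240356445) [[446.70001220703125, 15.5], [518.7999877929688, -170.0], [657.2999877929688, -116.0999984741211], [585.0999755859375, 69.4000015258789]]
rim ((551.7505493164062, -50.453887939453125), (174.85986328125, 224.72756958007812), 21.27504539489746)
(285, 268) [0.52529135 0.02857181 0.05687342]
(278, 250) [0.56635091 0.04495407 0.0564191 ]
(330, 282) [ 0.49407194 -0.0740058   0.05396863]
(355, 273) [ 0.5146681  -0.13073596  0.05755393]
```

View pics/mask.png

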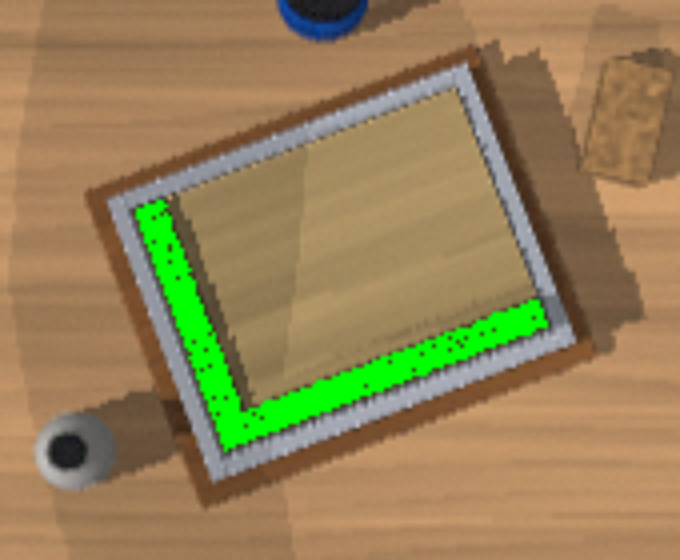

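Mask and rim agree: panel centre is (551.8, -50.4) mm, yaw 21.2°, and the sizes and heights fit. That gives start (523.8,-157.9), corner (458.6,9.9) and end (579.8,57.0). The tool is already almost aligned with the panel, so I'll go above the start with the fingers closed.

Emit:
arm_command([
  [1,40,-23,0,0],
  [1,80,-46,0,0],
  [1,120,-69,0,0],
  [1,160,-92,0,-0.029],
  [1,200,-114,0,-0.029],
  [1,240,-137,20,-0.029],
  [1,280,-160,40,-0.029],
  [1,320,-183,60,-0.029],
  [1,360,-206,80,-0.029],
  [1,400,-229,100,-0.029],
  [1,440,-251,120,-0.029],
  [1,440,-251,120,-0.029],
], squeeze=20)

```text
clock: 1.3
tcp_pos: [0.524, -0.153, 0.125]
orientation: [-0.002, 0.982, 0.187, -0.001]
wrist_force: [-1.1, -0.3, -0.6]
finger_gap: -0.0002
```

Emit:
arm_command([
  [1,0,0,0,0],
  [1,0,0,0,0],
  [1,0,0,0,0],
])

```text
clock: 1.6
tcp_pos: [0.5229, -0.1591, 0.1289]
orientation: [0.0, 0.983, 0.183, 0.0]
wrist_force: [0.6, 0.1, -0.3]
finger_gap: 0.0003
```

```bash
cat > st.py <<'E'
from h import *
from scipy.spatial.transform import Rotation as R
def show():
    s=env.get_state();q=s['orientation'];M=R.from_quat([q[1],q[2],q[3],q[0]]).as_matrix();t=s['tcp_pos']*1000
    print('t',s['clock'],'tcp',t.round(1),'F',s['wrist_force'].round(2),'gap',round(s['finger_gap'],4),'yaw',np.degrees(np.arctan2(M[1,0],M[0,0])).round(2),'zax',M[:,2].round(3))
    for n,g in dict(start=(523.8,-157.9),corner=(458.6,9.9),end=(579.8,57.0)).items():print(n,(M.T@(np.array([*g,69.5])-t)).round(1))
show()
if __import__('sys').argv[1:]:
    p,_=env.read_camera('side');cv2.imwrite(__import__('sys').argv[1],cv2.resize(p[180:360,220:440],None,fx=3.3,fy=3.3))
E
python3 st.py pics/s1.png
```

```text
t 1.6 tcp [ 522.9 -159.1  128.9] F [ 0.58  0.12 -0.3 ] gap 0.0003 yaw 21.13 zax [ 0.001 -0.001 -1.   ]
start [ 1.3 -0.8 59.4]
corner [   1.  -180.8   59.3]
end [ 131.  -181.1   59.3]
```

View pics/s1.png

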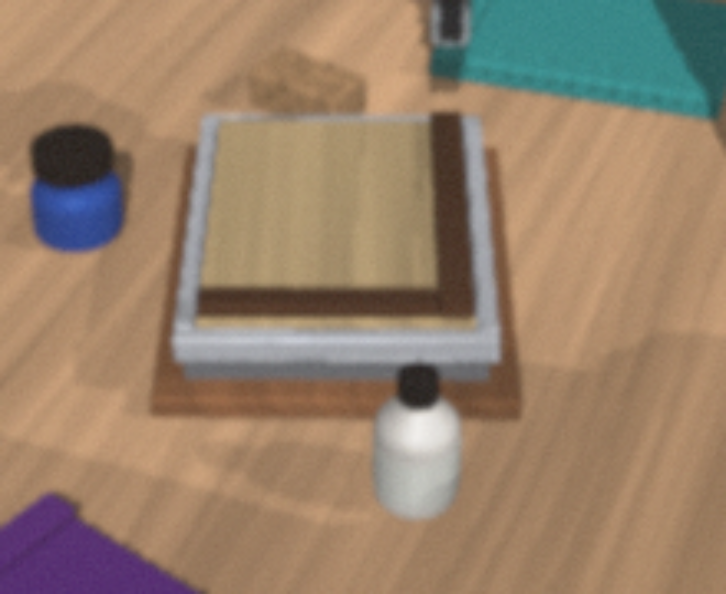

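The closed fingertips at crop pixel (450,30) stand in line above the long leg's free end (450,115). The pot, bottle and block are untouched. I'll descend to just below first contact and check the force.

Emit:
arm_command([
  [1,1,-1,15,0],
  [1,1,-1,30,0],
  [1,1,-1,42,0],
  [1,1,-1,48,0],
  [1,1,-1,51,0],
  [1,1,-1,53,0],
  [1,1,-1,55,0],
  [1,1,-1,57,0],
  [1,1,-1,58,0],
  [1,1,-1,58,0],
  [1,1,-1,58,0],
  [1,1,-1,58,0],
])

```text
clock: 2.85
tcp_pos: [0.5241, -0.1568, 0.0707]
orientation: [0.0, 0.983, 0.184, 0.0]
wrist_force: [0.0, -0.3, 5.1]
finger_gap: 0.0004
```

```bash
python3 st.py
```

```text
t 2.85 tcp [ 524.1 -156.8   70.7] F [ 0.02 -0.3   5.08] gap 0.0004 yaw 21.24 zax [ 0.001 -0.001 -1.   ]
start [-0.7  0.9  1.2]
corner [  -0.6 -179.1    1. ]
end [ 129.4 -179.1    1.1]
```

Force 5.1 N and height (3.3 mm down) put the pad about 4 mm down, which is light. Now I'll stroke the long leg.

Emit:
arm_command([
  [1,0,-4,0,0],
  [1,0,-11,0,0],
  [1,0,-19,0,0],
  [1,0,-27,0,0],
  [1,0,-35,0,0],
  [1,0,-43,0,0],
  [1,0,-51,0,0],
  [1,0,-59,0,0],
  [1,0,-67,0,0],
  [1,0,-75,0,0],
  [1,0,-83,0,0],
  [1,0,-90,0,0],
])

```text
clock: 4.05
tcp_pos: [0.4908, -0.072, 0.0703]
orientation: [0.0, 0.983, 0.184, -0.0]
wrist_force: [1.3, -2.1, 4.1]
finger_gap: -0.0002
```

```bash
python3 st.py pics/s2.png
```

```text
t 4.05 tcp [490.8 -72.   70.3] F [ 1.33 -2.14  4.06] gap -0.0002 yaw 21.25 zax [-0. -0. -1.]
start [-0.4 92.   0.8]
corner [ -0.3 -88.    0.8]
end [129.7 -88.    0.7]
```

View pics/s2.png

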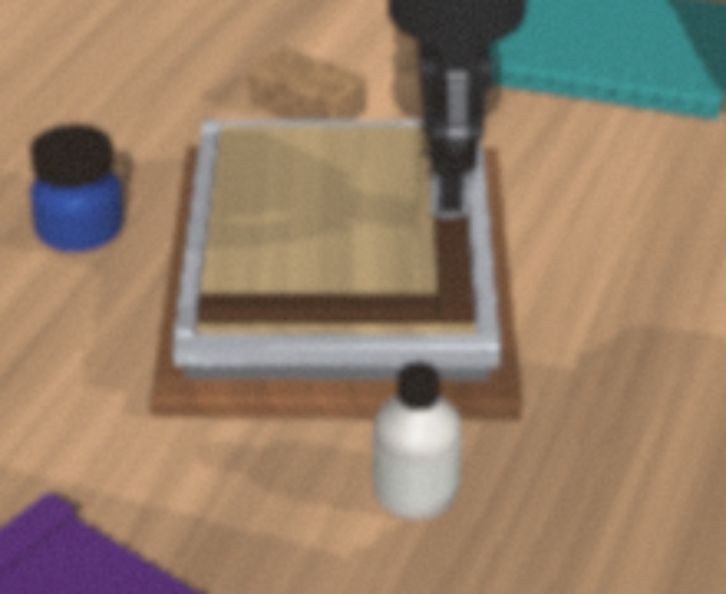

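The fingertips (450,210) sit on the long leg. The rim has dropped about 6 crop px (~4 mm) and the panel stays in its rim. On to the corner.

Emit:
arm_command([
  [1,-0.5,-8,0,0],
  [1,-0.5,-16,0,0],
  [1,-0.5,-24,0,0],
  [1,-0.5,-32,0,0],
  [1,-0.5,-40,0,0],
  [1,-0.5,-48,0,0],
  [1,-0.5,-56,0,0],
  [1,-0.5,-64,0,0],
  [1,-0.5,-72,0,0],
  [1,-0.5,-80,0,0],
  [1,-0.5,-86,0,0],
  [1,-0.5,-90,0,0],
])

```text
clock: 5.3
tcp_pos: [0.4577, 0.0116, 0.0703]
orientation: [0.0, 0.983, 0.185, -0.0]
wrist_force: [0.3, -3.8, 4.6]
finger_gap: -0.0001
```

Emit:
arm_command([
  [1,0,0,0,0],
  [1,0,0,0,0],
  [1,0,0,0,0],
])

```text
clock: 5.6
tcp_pos: [0.4576, 0.0119, 0.07]
orientation: [-0.001, 0.983, 0.185, -0.0]
wrist_force: [-0.5, 3.7, 3.8]
finger_gap: 0.0
```

```bash
python3 st.py
```

```text
t 5.6 tcp [457.6  11.9  70. ] F [-0.49  3.72  3.81] gap 0.0 yaw 21.27 zax [-0.001  0.002 -1.   ]
start [2.000e-01 1.822e+02 1.000e-01]
corner [0.3 2.2 0.5]
end [130.3   2.3   0.5]
```

Emit:
arm_command([
  [1,4,0.5,0,0],
  [1,11,1,0,0],
  [1,19,1,0,0],
  [1,27,1,0,0],
  [1,35,1,0,0],
  [1,43,1,0,0],
  [1,51,1,0,0],
  [1,59,1,0,0],
  [1,65,1,0,0],
])

```text
clock: 6.5
tcp_pos: [0.5198, 0.0339, 0.0703]
orientation: [0.0, 0.983, 0.184, 0.0]
wrist_force: [-2.5, -1.9, 3.9]
finger_gap: 0.0001
```

```bash
python3 st.py pics/s3.png
```

```text
t 6.5 tcp [519.8  33.9  70.3] F [-2.51 -1.87  3.88] gap 0.0001 yaw 21.26 zax [ 0. -0. -1.]
start [-65.8 180.2   0.8]
corner [-65.7   0.2   0.8]
end [64.3  0.3  0.8]
```

View pics/s3.png

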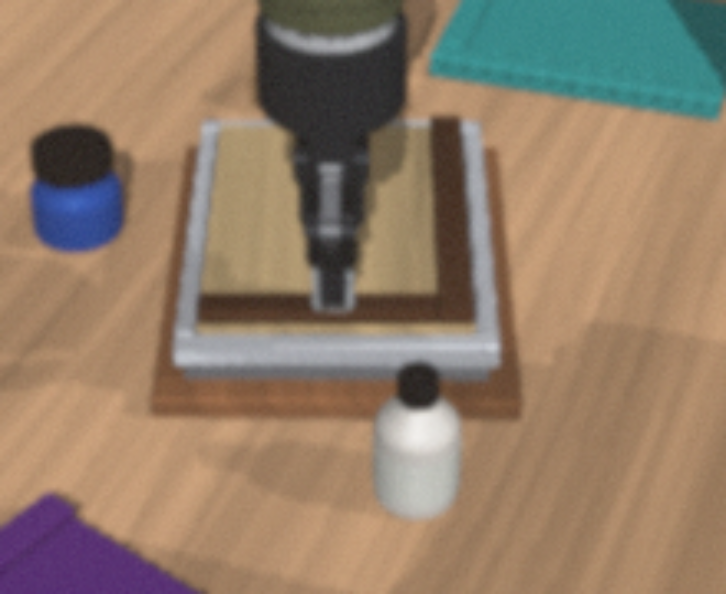

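The fingertips (333,305) are on the short leg, the panel is still seated in its rim and the pad is pressed as before. On to the end.

Emit:
arm_command([
  [1,6,0,0,0],
  [1,14,0,0,0],
  [1,22,0,0,0],
  [1,30,0,0,0],
  [1,38,0,0,0],
  [1,46,0,0,0],
  [1,54,0,0,0],
  [1,60,0,0,0],
  [1,64,0,0,0],
  [1,66,0,0,0],
  [1,66,0,0,0],
  [1,66,0,0,0],
])

```text
clock: 7.75
tcp_pos: [0.581, 0.0578, 0.0705]
orientation: [-0.0, 0.983, 0.184, 0.001]
wrist_force: [-1.7, -0.5, 3.7]
finger_gap: 0.0001
```

```bash
python3 st.py
```

```text
t 7.75 tcp [581.   57.8  70.5] F [-1.69 -0.55  3.67] gap 0.0001 yaw 21.25 zax [ 0.001  0.    -1.   ]
start [-131.5  180.3    0.8]
corner [-131.4    0.3    0.8]
end [-1.4  0.3  1. ]
```

The end is reached at light pressure, so I'll lift straight up.

Emit:
arm_command([
  [1,0,0,-3,0],
  [1,0,0,-8,0],
  [1,0,0,-16,0],
  [1,0,0,-35,0],
  [1,0,0,-60,0],
  [1,0,0,-90,0],
  [1,0,0,-120,0],
  [1,-30,30,-145,0],
  [1,-60,60,-150,0],
  [1,-90,100,-150,0],
  [1,-90,140,-150,0],
  [1,-90,180,-150,0],
])

```text
clock: 8.95
tcp_pos: [0.5613, -0.1444, 0.2215]
orientation: [0.0, 0.983, 0.184, 0.001]
wrist_force: [1.8, 0.3, -0.1]
finger_gap: -0.0002
```

Emit:
arm_command([
  [1,0,50,0,0],
  [1,0,100,0,0],
  [1,0,150,0,0],
  [1,0,150,0,0],
  [1,0,150,0,0],
])

```text
clock: 9.45
tcp_pos: [0.6158, -0.2837, 0.2193]
orientation: [-0.001, 0.983, 0.183, -0.001]
wrist_force: [-0.1, -0.4, 0.3]
finger_gap: 0.0001
```

```bash
python3 st.py pics/s4.png
```

```text
t 9.45 tcp [ 615.8 -283.7  219.3] F [-0.06 -0.44  0.26] gap 0.0001 yaw 21.12 zax [-0.001  0.001 -1.   ]
start [ -40.3 -150.3  150.1]
corner [ -40.7 -330.3  150.4]
end [  89.3 -330.6  150.2]
```

View pics/s4.png

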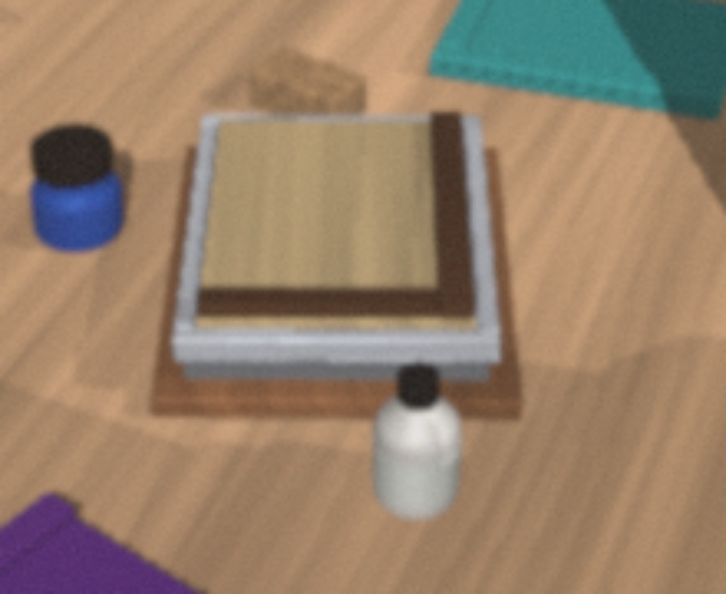

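The hand is clear and the pad is back up. The panel (320,220), bottle (417,440), pot (77,190) and block (305,85) all stand exactly where they were.

```bash
python3 -c "
from workcell import env
print(env.hand_in())"
```

```text
the job is handed in; nothing more can be done
None
```

I ran the closed fingertips along the moulding in one unbroken stroke: from the free end of the long leg, round the corner, to the free end of the short leg. Then I lifted the hand well clear and handed the job in at about 9.5 s.

- **Path:** the fingertips came within about 1.5 mm of the measured start and end points and overshot the corner by about 2 mm. I mostly corrected that overshoot at the start of the short leg.
- **Pressure:** vertical force was 3.7–5.1 N at every reading. The pad was about 3–5 mm down. The estimates differ a little: 3.3–4 mm from tip height, about 4 mm from the picture, and 3–5 mm from force. All lie within or close to the 3–6 mm light range, and the pad's travel was not read directly.
- **Final check:** the last picture shows the pad back up, the panel seated in its rim, and the bottle, pot and sanding block where they were. Wrist force was about zero, so the robot was touching nothing.

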